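# Clear the dish, work the sagging bolt and hold the bottle pen's gate ajar

## Task

Slide the round white porcelain dish along the table, without lifting it, out of the gate's way so that it stands wholly on the blue spot. Then take the red handle of the sagging bolt on the bottle pen, lift it over the bent keeper while drawing it back along the gate, and pull the sprung gate about 20 degrees open. Finish while still holding the gate ajar by the red handle, keeping still, and leave the small crucible and the brown jar where they stand.

Things in the scene. Friction and masses are not known exactly. Their poses are not given: they have to be found in the camera images.
- dish_center (a point): heavy white porcelain dish, round and straight-sided, outside diameter 110 (106 at the foot), height 45, about 0.3 kg, standing loose on the table in front of the gate; the point is on its axis, half-way up (22.5 above the table)
- spot: flat blue disc stuck on the table, diameter 160, under 1 thick (it does not hinder sliding); origin at its centre on the table; it lies to the left or to the right of the gate. When the dish's axis is within 25 of its centre the whole dish stands on it
- pen: fixed bottle pen of grey posts (165 tall) and wire panels, 330 wide, 240 deep, open on top; origin on the table, in the line of its shut gate, near its middle; x points into the pen (away from the robot, square to the shut gate), y along the shut gate towards its hinge, z up
- keeper (a point): top middle of the bent lip of the brass keeper, a trough on the front of the post at the pen's -y end; the lip (on the gate's side, 6 thick, top 109 above the table) stands up in front of the bolt's nose; the trough's front cheek reaches 153 above the table; axes as the pen's
- gate_hinge (a point): point on the gate's vertical hinge line, at pen x 0, y 140, 135 above the table
- gate (a joint): opening of the blue wire gate (262 wide, top edge 150 above the table, 20 thick), rad; 0 shut, grows as it swings out to the robot (clockwise from above about the hinge), to 1.3. A spring pulls it shut when let go (0.25 N m shut, 0.5 N m at 0.4 rad: 1 to 2.5 N at the bolt's handle). The keeper blocks it beyond 0.04 rad until the bolt is drawn 25 mm
- bolt (a joint): how far the barrel bolt on the gate's front is drawn, m; 0 home in the keeper, 0.045 fully drawn; grows along the gate towards its hinge (pen +y while shut). Friction about 1.2 N; stays where left; from 0.025 its nose is out of the keeper. The sagging nose catches on the keeper's bent lip after a few mm unless lifted
- bolt_bar (a joint): how far the bolt's sagging bar is lifted, rad; 0 sagging, to 0.20. It swings about its tail, 105 mm from the handle on the hinge side: the handle rises 10.5 mm per 0.1 rad and leans over as much. It drops back by its weight (about 1.5 N at the handle). The nose (65 mm beyond the handle) clears the lip from about 0.08 rad (handle 8.5 mm up); 0.12 to 0.15 is comfortable
- bolt_nose (a point): middle of the bolt's downturned nose, a steel block 10 x 10 x 26; its x, y, z axes are as the pen's while gate and bolt are at 0
- handle: the bolt's red upright handle, a bar 12 thick (its x, square to the gate) by 16 wide (its y, along the gate), 92 tall, its top about 220 above the table and 70 above the gate's top edge, 30 in front of the gate's middle plane; origin at its foot, z up along it. It moves with bolt and gate
- handle_grip (a point): point on the handle's axis, 70 above its foot (22 below its top, about 197 above the table and 47 above the gate's top edge): the place to pinch from above; axes as the handle's
- crucible: small white porcelain crucible, mouth 72, height 40, origin under its foot (all in mm); leave alone
- amber_bottle: small brown glass jar with a black cap, diameter 48, 85 tall, beside the pen's keeper post, origin under its base (all in mm); leave alone
Mind the look-alikes: they are no part of the job. What is shaped like the part that bears dish_center but purple or yellow is not meant.

How it is judged:
By the outcome, as a careful person would: the job done as asked, in the order asked, and still so for the second after the job is handed in, while the arm keeps its last pose, push and grip.
It also fails if it takes over 61 s, if anything falls off the work surface, if the arm or the gripper's body presses on something with over 40 N, if the wrist force passes 120 N, or if a joint passes its speed limit or range.

## Robot

A 6-joint arm with a two-finger parallel gripper is mounted at the origin on the work surface. World frame = base frame: x ahead of the robot, y to its left, z up, the work surface at z = 0. Lengths are in m, angles in rad, forces in N, time in s.
With the tool pointing down it reaches from about 0.25 to 0.775 m from the base axis. Payload 4 kg.
Tool frame: the origin (TCP) lies between the finger pads; the fingertips stand 22 mm ahead of it and the grasp point (between the pads) lies 3 mm ahead of it; z points along the fingers, y is the direction in which the jaws open and shut (so a half turn about z gives the same grasp; the last joint's range is limited). The gripper opens to 85 mm and grips with 20 to 120 N. Pads are 22 mm wide; open, the fingers measure 114 mm over their backs; the gripper's body (76 mm by 85 mm) begins 54 mm behind the grasp point. The pads swing forward as they close: fully open they stand 13 mm farther back than shut.
Start: joints at [-1.364, 0.087, 1.371, -0, 1.684, -0.103], TCP at [0.168, -0.524, 0.253] pointing down, gripper open.
Joint ranges: [-3.1, 3.1], [-0.76, 2.03], [0.27, 2.55], [-1.08, 4.22], [0.17, 2.65], [-2.57, 2.57]. Speed limits (rad/s): [2.79, 2.79, 3.14, 3.14, 3.14, 3.14].

## Interface

Orientations are given as a unit quaternion [x, y, z, w].
In Python, from plant import ctrl gives the robot as it stands. The module is installed in compiled form; this text tells all that it offers.
- The arm moves only by the tool carry_out, never from a script. Its argument "plan" is a list of rows, each an object with "xyz": the shift along the tool's x, y, z in units of 50 mm (1.0 is 50 mm), a list of three; "twist": the turn about the tool's z in degrees. A call has 1 to 8 rows; each row shifts and turns the commanded pose from where the row before left it, along the tool's axes as they then stand; what a row does not reach is not made up. A row lasts 1/10 s, in which the tool goes at most 50 mm and 8.59 degrees, less where a joint would pass 70% of its speed; a pose out of reach is approached as far as the arm can. A call is refused whole if a number of a shift passes 1 or a number of a turn 8.59, either way. A call with a gripper value outside its range is refused whole. "jaw" is the closure, from 0 (fully open) to 1 (shut), set as the call begins (left out, the last holds). The fingers move at their own pace and stop on an object; "squeeze" is the grip in N (left out, the last holds). Time passes only in rows, so rows that do not move let the fingers close. It gives the time, the measured TCP pose, the force and the opening at its end, in the units of the state.
- ctrl.get_obs(): the state, without advancing time (a new reading comes with each control period).
- ctrl.capture(name): name is "scene" or "top"; returns a dict with "image" (420x560x3 uint8, red, green, blue), "vertical_fov" (degrees; the focal length in pixels is half the picture's height over the tangent of half this angle, whatever the lens; pixels are square), "cx", "cy" (the principal point, pixels), "D" ([k1, k2, p1, p2, k3] as OpenCV has them; the pictures are not rectified), "R" (3x3) and "t" (3): a world point X has camera coordinates R X + t. Camera axes: x right, y down, z forward; pixel columns grow to the right and rows downward; lengths in m; the calibration is good to about 2 mm. A picture is of the moment at which its call begins. There is no depth.
- ctrl.close_job(): hands the job in, once; it reports no verdict.
The state is a dict: "time": time; "qpos": joint angles; "qd": joint speeds; "joint_efforts": joint torques, N m; "position": TCP position; "tool_rot": TCP orientation; "ft_force": force on the tool from outside, world axes, zero at the start; "wrist_torque": the same for the moment, N m; "opening": opening from 0.0 (shut) to 1.0 (fully open).
Only numpy, scipy, OpenCV 4.12 (cv2) and the standard library are available. Lean on these libraries where they do the work, as an engineer would, in place of code of your own. Each camera call takes 0.05 s, during which the arm holds its last target. There are 200 camera calls.

## Working session

There is one attempt and no reset: what is moved stays moved. The work goes in short steps, Python scripts to look and compute and a tool call to move; the robot and the scene stay as the last step left them, time stands still between calls to the robot, and variables do not carry over. Pictures are saved under pics/ and viewed, about 8 in all and at most 12, crops included, and the job is handed in when it is done.

Besides the shell and the picture viewer there is one more tool, called as name(argument=value, ...), one argument or row to a line, values as JSON. carry_out: Moves the arm, as the interface text tells. Its arguments: {"type":"object","properties":{"plan":{"type":"array"},"jaw":{"type":"number"},"squeeze":{"type":"number"}},"required":["plan"]}

```bash
mkdir -p pics
cat > h.py <<'E'
import numpy as np, cv2
from plant import ctrl
def K(c):
    f=210/np.tan(np.radians(c['vertical_fov'])/2)
    return np.array([[f,0,c['cx']],[0,f,c['cy']],[0,0,1.]])
def ray(c,uv):
    p=cv2.undistortPoints(np.array([[uv]],float),K(c),np.array(c['D'],float))[0,0]
    R=np.array(c['R']);t=np.array(c['t'])
    d=R.T@np.array([p[0],p[1],1]);return -R.T@t,d/np.linalg.norm(d)
def onz(c,uv,z):
    o,d=ray(c,uv);return o+d*(z-o[2])/d[2]
def tri(c1,u1,c2,u2):
    o1,d1=ray(c1,u1);o2,d2=ray(c2,u2)
    s=np.linalg.lstsq(np.c_[d1,-d2],o2-o1,rcond=None)[0]
    a=o1+s[0]*d1;b=o2+s[1]*d2
    return (a+b)/2,np.linalg.norm(a-b)
def proj(c,X):
    r,_=cv2.Rodrigues(np.array(c['R'],float))
    return cv2.projectPoints(np.array(X,float).reshape(-1,1,3),r,np.array(c['t'],float),K(c),np.array(c['D'],float))[0][:,0]
def save(c,n): cv2.imwrite('pics/'+n+'.png',np.ascontiguousarray(c['image'][:,:,::-1]))
E
python3 - <<'E'
from h import *
print(ctrl.get_obs())
for n in('scene','top'):
    c=ctrl.capture(n);save(c,n+'0');print(n,c['vertical_fov'],c['D'],-np.array(c['R']).T@c['t'],np.array(c['R'])[2])
E
```

```text
{'time': 0.0, 'qpos': array([-1.36411208e+00,  8.79672245e-02,  1.37227479e+00, -9.60130902e-06,
        1.68360354e+00, -1.03069105e-01]), 'qd': array([ 0.00052204, -0.00108699,  0.00182462,  0.00136184, -0.000965  ,
        0.0008183 ]), 'joint_efforts': array([ 3.69237623e-04, -3.51862013e+01, -3.13270891e+01, -1.39217150e-04,
        1.06737172e-02, -4.95705407e-06]), 'position': array([ 0.16756827, -0.52337456,  0.25212198]), 'tool_rot': array([ 9.88030017e-01,  1.54257628e-01, -6.30966955e-05, -1.12468794e-03]), 'ft_force': array([-0.3273192 ,  0.57561106,  0.36922043]), 'wrist_torque': array([0.01752293, 0.0468973 , 0.01142114]), 'opening': 0.9981470935630852}
scene 56.13356176380489 [0.00399389 0.         0.         0.         0.        ] [0.71982921 0.41604083 0.87872618] [-0.25216283 -0.452075   -0.85559459]
top 56.35452862007687 [-0.0137023  0.         0.         0.         0.       ] [0.36452684 0.00138957 1.02934193] [ 0.15914349 -0.0050249  -0.98724267]
```

View pics/scene0.png

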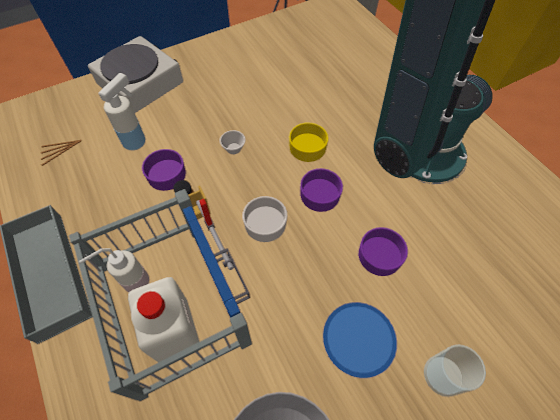

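View pics/top0.png

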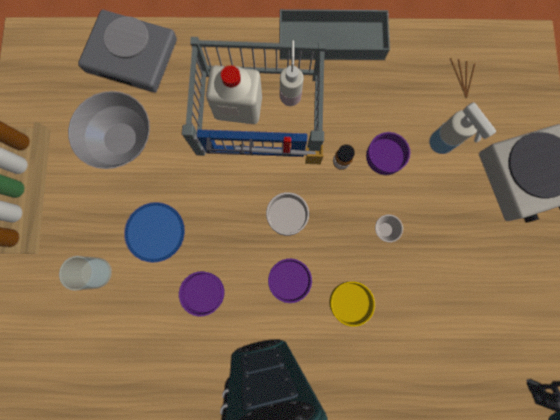

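The scene view shows the white dish at (265,219), the blue spot at (360,339) and the red handle at about (206,212). The top view shows the dish at (288,214), the spot at (155,232), the handle at (287,145) and the keeper at (314,157). Next I'll measure them.

```bash
cat > m.py <<'E'
from h import *
def mask(c,kind,box):
    im=c['image'];h=cv2.cvtColor(np.ascontiguousarray(im),cv2.COLOR_RGB2HSV);H,S,V=[h[...,i].astype(int) for i in range(3)]
    m={'red':((H<8)|(H>172))&(S>140)&(V>70),'blue':(H>98)&(H<118)&(S>120)&(V>60),'white':(S<50)&(V>105),'brass':(H>15)&(H<30)&(S>130)&(V>60)}[kind]
    k=np.zeros_like(m);x0,y0,x1,y1=box;k[y0:y1,x0:x1]=1
    m=(m&k).astype(np.uint8);n,l,s,ce=cv2.connectedComponentsWithStats(m)
    i=1+np.argmax(s[1:,4]);return (l==i).astype(np.uint8),s[i],ce[i]
def ell(m):
    c=max(cv2.findContours(m,cv2.RETR_EXTERNAL,cv2.CHAIN_APPROX_NONE)[0],key=cv2.contourArea)
    return cv2.fitEllipse(cv2.convexHull(c)),c[:,0]
E
python3 - <<'E'
from m import *
T=ctrl.capture('top');S=ctrl.capture('scene')
for n,c,b in(('T',T,(110,190,200,275)),('S',S,(310,290,410,390))):
    m,s,ce=mask(c,'blue',b);e,_=ell(m);print('spot',n,e,onz(c,e[0],0))
for n,c,b in(('T',T,(260,188,316,240)),('S',S,(238,190,292,246))):
    m,s,ce=mask(c,'white',b);e,_=ell(m);print('dish',n,s,e,[onz(c,e[0],z).round(4) for z in(.0225,.045)])
out={}
for n,c,b in(('T',T,(275,130,300,160)),('S',S,(190,190,220,235))):
    m,s,ce=mask(c,'red',b);p=np.argwhere(m)[:,::-1];print('red',n,s,ce,cv2.minAreaRect(p.astype(np.int32)));out[n]=p
    for y in range(p[:,1].min(),p[:,1].max()+1):
        q=p[p[:,1]==y][:,0];print(y,q.min(),q.max(),end='; ')
    print()
for n,c,b in(('T',T,(195,128,310,156)),('S',S,(175,195,245,320))):
    m,s,ce=mask(c,'blue',b);p=np.argwhere(m)[:,::-1];r=cv2.minAreaRect(p.astype(np.int32));print('gate',n,s,cv2.boxPoints(r).round(1).tolist())
a=cv2.resize(T['image'][110:175,175:355],None,fx=4,fy=4,interpolation=cv2.INTER_CUBIC)
b=cv2.resize(S['image'][170:310,165:265],None,fx=4,fy=4,interpolation=cv2.INTER_CUBIC)
cv2.imwrite('pics/a.png',np.ascontiguousarray(a[...,::-1]));cv2.imwrite('pics/b.png',np.ascontiguousarray(b[...,::-1]))
E
```

```text
spot T ((154.0538330078125, 231.89218139648438), (56.82695770263672, 59.65434265136719), 48.888545989990234) [0.46696474 0.32633545 0.        ]
spot S ((359.40606689453125, 339.8290710449219), (69.31929779052734, 77.54383087158203), 141.47543334960938) [0.46855502 0.33081109 0.        ]
dish T [ 266  193   43   42 1306] ((287.1694030761719, 213.38504028320312), (42.1329460144043, 42.38636779785156), 14.622315406799316) [array([ 0.5142, -0.0237,  0.0225]), array([ 0.5108, -0.0231,  0.045 ])]
dish S [ 243  196   44   46 1359] ((264.7547912597656, 217.828369140625), (43.73590087890625, 45.19066619873047), 177.61614990234375) [array([ 0.5089, -0.0256,  0.0225]), array([ 0.5145, -0.014 ,  0.045 ])]
red T [284 137   7  16  84] [287.01190476 143.67857143] ((287.0, 144.5), (15.0, 6.0), 90.0)
137 285 289; 138 284 290; 139 284 290; 140 284 290; 141 284 290; 142 285 290; 143 285 290; 144 286 290; 145 284 289; 146 284 289; 147 285 289; 148 285 289; 149 284 289; 150 285 289; 151 284 289; 152 287 287; 
red S [200 199  12  27 150] [205.48666667 211.56666667] ((205.5533905029297, 211.6708221435547), (26.90440559387207, 6.025155067443848), 72.6459732055664)
199 201 203; 200 200 204; 201 200 205; 202 200 205; 203 200 206; 204 200 206; 205 201 206; 206 201 206; 207 202 207; 208 202 207; 209 202 207; 210 203 208; 211 203 208; 212 203 208; 213 204 209; 214 204 208; 215 204 209; 216 205 209; 217 205 209; 218 205 210; 219 205 210; 220 205 210; 221 206 211; 222 206 211; 223 207 211; 224 207 211; 225 208 208; 
gate T [197 130 110  19 831] [[196.39999389648438, 147.3000030517578], [197.10000610351562, 129.89999389648438], [306.1000061035156, 133.89999389648438], [305.5, 151.39999389648438]]
gate S [ 183  206   57  111 1181] [[181.3000030517578, 209.60000610351562], [191.3000030517578, 205.0], [240.0, 311.8999938964844], [230.0, 316.3999938964844]]
```

View pics/a.png

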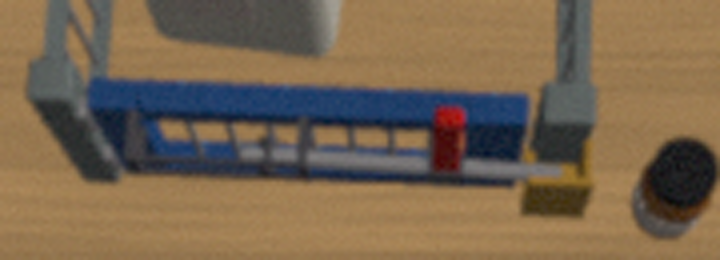

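View pics/b.png

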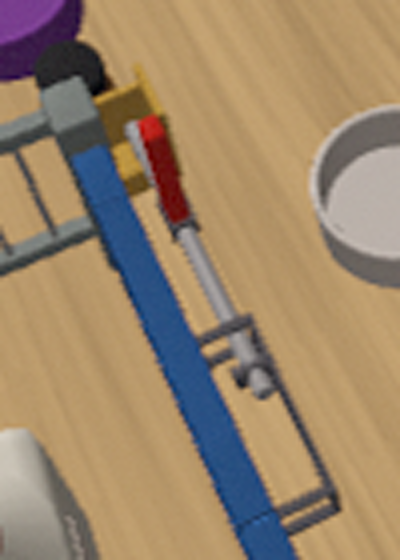

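The crops confirm the layout: the gate is nearly parallel to world y, and the handle stands upright about two thirds of the way along towards the keeper. Next I'll measure the handle and gate by triangulation, and bring the tool over the dish's −y wall.

Run:
```python
from m import *
T=ctrl.capture('top');S=ctrl.capture('scene')
print('handle top',tri(T,(287,140),S,(202.7,202)))
print('handle low',tri(T,(287,151),S,(209.5,224)))
# gate top edge line: rear edge top view, z=.15
a=onz(T,(197.1,129.9),.15);b=onz(T,(306.1,133.9),.15);print('gate rear edge',a,b,np.degrees(np.arctan2((a-b)[0],(a-b)[1])))
print('gate S left edge',onz(S,(183,209),.15),onz(S,(231,315),.15))
for n,uv in(('jar',(345,153)),('cruc',(389,228)),('purp',(290,258))):print(n,onz(T,uv,.04))
print('keeper tri',tri(T,(318,153),S,(203,188)))
```

```text
handle top (array([ 0.64660076, -0.01870384,  0.21438228]), np.float64(0.00031410651173280324))
handle low (array([ 0.64823796, -0.01960443,  0.12475581]), np.float64(0.0040980096049885945))
gate rear edge [0.69259751 0.1908901  0.15      ] [ 0.68388522 -0.06502127  0.15      ] 1.949836008142925
gate S left edge [ 0.68389975 -0.06532525  0.15      ] [0.69335406 0.19237698 0.15      ]
jar [ 0.67203553 -0.17488417  0.04      ]
cruc [ 0.47489198 -0.28222395  0.04      ]
purp [ 0.39853936 -0.03031283  0.04      ]
keeper tri (array([ 0.62932178, -0.0881535 ,  0.16406749]), np.float64(0.008950942382392899))
```

carry_out(
  plan=[
    {"xyz": [0,0,0],"twist": 6},
    {"xyz": [0,0,0],"twist": 6},
    {"xyz": [0,0,0],"twist": 5.75},
    {"xyz": [0.49,-0.64,0],"twist": 0},
    {"xyz": [0.49,-0.64,0],"twist": 0},
    {"xyz": [0.49,-0.64,0],"twist": 0},
    {"xyz": [0.49,-0.64,0],"twist": 0},
    {"xyz": [0.49,-0.64,0],"twist": 0},
  ],
  jaw=0,
  squeeze=25,
)

```text
time: 1.1
position: [0.2908, -0.3625, 0.2534]
tool_rot: [1.0, -0.0, 0.0, 0.0]
ft_force: [-0.4, -0.1, 0.6]
opening: 1.001
```

carry_out(
  plan=[
    {"xyz": [0.49,-0.64,0],"twist": 0},
    {"xyz": [0.49,-0.64,0],"twist": 0},
    {"xyz": [0.49,-0.64,0],"twist": 0},
    {"xyz": [0.49,-0.64,0],"twist": 0},
    {"xyz": [0.49,-0.64,0],"twist": 0},
    {"xyz": [0.49,-0.64,0],"twist": 0},
    {"xyz": [0.49,-0.64,0],"twist": 0},
    {"xyz": [0.49,-0.64,0],"twist": 0},
  ],
)

```text
time: 1.9
position: [0.4869, -0.1063, 0.2534]
tool_rot: [1.0, 0.0, 0.0, 0.0]
ft_force: [0.4, 0.8, 0.9]
opening: 0.996
```

carry_out(
  plan=[
    {"xyz": [0.5,-0.6,0],"twist": 0},
    {"xyz": [0,0,0.7],"twist": 0},
    {"xyz": [0,0,0.8],"twist": 0},
    {"xyz": [0,0,0.8],"twist": 0},
    {"xyz": [0,0,0.8],"twist": 0},
    {"xyz": [0,0,0.6],"twist": 0},
    {"xyz": [0,0,0.37],"twist": 0},
    {"xyz": [0,0,0.2],"twist": 0},
  ],
)

```text
time: 2.7
position: [0.5097, -0.0774, 0.0374]
tool_rot: [1.0, 0.0, -0.002, -0.001]
ft_force: [-0.0, 0.8, -0.7]
opening: 1.009
```

carry_out(
  plan=[
    {"xyz": [0,0,0],"twist": 0},
    {"xyz": [0,0,0],"twist": 0},
    {"xyz": [0,0,0],"twist": 0},
    {"xyz": [0,0,0],"twist": 0},
    {"xyz": [0,0,0],"twist": 0},
    {"xyz": [0,0,0],"twist": 0},
    {"xyz": [0,0,0],"twist": 0},
    {"xyz": [0,0,0],"twist": 0},
  ],
  jaw=1,
  squeeze=25,
)

```text
time: 3.5
position: [0.5124, -0.0776, 0.0409]
tool_rot: [1.0, -0.0, 0.002, -0.0]
ft_force: [2.4, 1.9, 5.0]
opening: 0.061
```

Run:
```python
from m import *
o=ctrl.get_obs();print(o['position'],o['opening'],o['ft_force'])
c=ctrl.capture('top');s=ctrl.capture('scene')
im=np.hstack([cv2.resize(x[y0:y0+120,x0:x0+120],(400,400)) for x,y0,x0 in((c['image'],150,230),(s['image'],140,190))])
cv2.imwrite('pics/g.png',np.ascontiguousarray(im[...,::-1]))
```

```text
[ 0.51239866 -0.07759918  0.04094523] 0.06071201071765228 [2.40739117 1.88825702 4.96375372]
```

View pics/g.png

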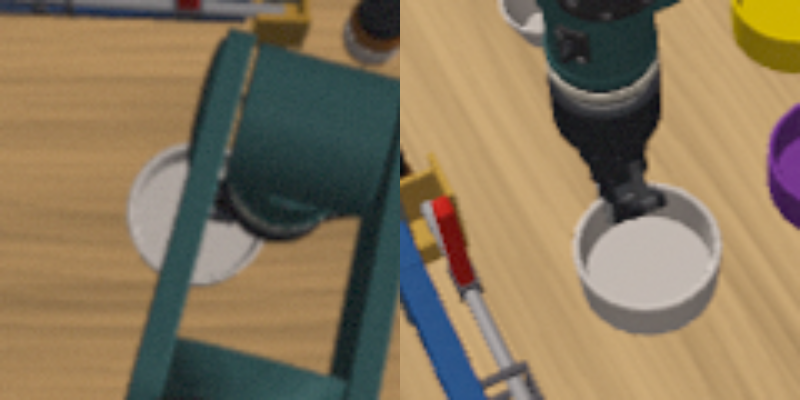

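The dish wall is pinched (opening about 5 mm) and the dish is flat on the table. Now I'll slide it.

carry_out(
  plan=[
    {"xyz": [-0.02,-0.15,0],"twist": 0},
    {"xyz": [-0.04,-0.32,0],"twist": 0},
    {"xyz": [-0.06,-0.5,0],"twist": 0},
    {"xyz": [-0.06,-0.5,0],"twist": 0},
    {"xyz": [-0.06,-0.5,0],"twist": 0},
    {"xyz": [-0.06,-0.5,0],"twist": 0},
    {"xyz": [-0.06,-0.5,0],"twist": 0},
    {"xyz": [-0.06,-0.5,0],"twist": 0},
  ],
)

```text
time: 4.4
position: [0.4914, 0.0944, 0.0412]
tool_rot: [1.0, 0.0, 0.002, 0.002]
ft_force: [1.8, -5.4, 6.1]
opening: 0.063
```

carry_out(
  plan=[
    {"xyz": [-0.06,-0.5,0],"twist": 0},
    {"xyz": [-0.06,-0.5,0],"twist": 0},
    {"xyz": [-0.06,-0.5,0],"twist": 0},
    {"xyz": [-0.06,-0.5,0],"twist": 0},
    {"xyz": [-0.06,-0.5,0],"twist": 0},
    {"xyz": [-0.06,-0.5,0],"twist": 0},
    {"xyz": [-0.06,-0.4,0],"twist": 0},
    {"xyz": [-0.05,-0.2,0],"twist": 0},
  ],
)

```text
time: 5.2
position: [0.468, 0.2754, 0.041]
tool_rot: [1.0, 0.001, 0.002, 0.002]
ft_force: [1.8, -5.4, 7.5]
opening: 0.062
```

Run:
```python
from m import *
o=ctrl.get_obs();print(o['position'],o['opening'],o['ft_force'])
c=ctrl.capture('top');s=ctrl.capture('scene')
im=np.hstack([cv2.resize(x[y0:y0+150,x0:x0+150],(400,400)) for x,y0,x0 in((c['image'],160,80),(s['image'],240,280))])
cv2.imwrite('pics/g2.png',np.ascontiguousarray(im[...,::-1]))
```

```text
[0.46803747 0.27539175 0.04099983] 0.06192284289208802 [ 1.75525927 -5.41813075  7.46851263]
```

View pics/g2.png

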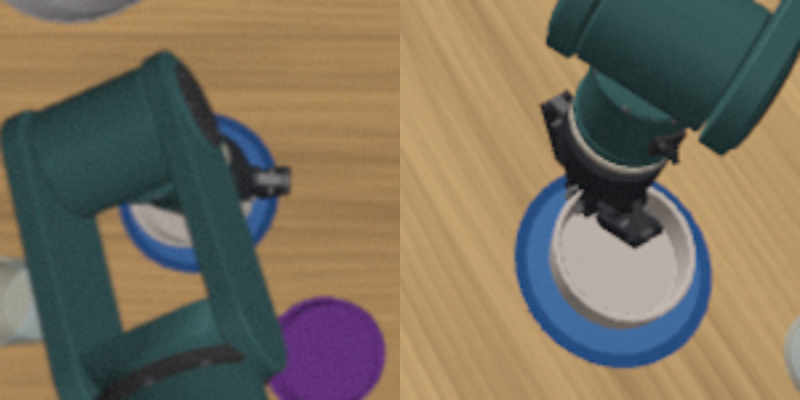

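carry_out(
  plan=[
    {"xyz": [0,0,0],"twist": 0},
    {"xyz": [0,0,0],"twist": 0},
    {"xyz": [0,0,0],"twist": 0},
    {"xyz": [0,0,0],"twist": 0},
    {"xyz": [0,0,0],"twist": 0},
    {"xyz": [0,0,-0.3],"twist": 0},
    {"xyz": [0,0,-0.6],"twist": 0},
    {"xyz": [0,0,-0.8],"twist": 0},
  ],
  jaw=0,
)

```text
time: 6.1
position: [0.4651, 0.2747, 0.1231]
tool_rot: [1.0, -0.0, -0.003, 0.001]
ft_force: [1.1, 0.7, 0.6]
opening: 0.998
```

carry_out(
  plan=[
    {"xyz": [0,0,-0.9],"twist": -8},
    {"xyz": [0,0,-0.9],"twist": -8},
    {"xyz": [0,0,-0.9],"twist": -8},
    {"xyz": [0,0,-0.9],"twist": -8},
    {"xyz": [0,0,0],"twist": -8},
    {"xyz": [0,0,0],"twist": -8},
    {"xyz": [0,0,0],"twist": -8},
    {"xyz": [0,0,0],"twist": -8},
  ],
)

```text
time: 6.9
position: [0.4667, 0.2755, 0.3047]
tool_rot: [0.847, 0.532, -0.0, 0.0]
ft_force: [-0.0, 0.1, 0.4]
opening: 1.006
```

carry_out(
  plan=[
    {"xyz": [0,0,0],"twist": -8},
    {"xyz": [0,0,0],"twist": -8},
    {"xyz": [0,0,0],"twist": -8},
    {"xyz": [-0.7,0.1,0],"twist": 0},
    {"xyz": [-0.7,0.1,0],"twist": 0},
    {"xyz": [-0.7,0.2,0],"twist": 0},
    {"xyz": [-0.7,0.2,0],"twist": 0},
  ],
)

```text
time: 7.6
position: [0.4917, 0.1334, 0.3048]
tool_rot: [0.719, 0.695, -0.0, 0.0]
ft_force: [0.9, -0.3, -0.2]
opening: 1.0
```

Run:
```python
from m import *
o=ctrl.get_obs();print(o['position'],o['tool_rot'],o['opening'],o['ft_force'])
T=ctrl.capture('top');S=ctrl.capture('scene');save(T,'t3');save(S,'s3')
for n,c in(('T',T),('S',S)):
    x,y=proj(c,[.468,.328,.045])[0].round().astype(int)
    m,s,ce=mask(c,'white',(x-35,y-35,x+35,y+35));e,_=ell(m);print(n,s,e,onz(c,e[0],.045 if n=='T' else .033))
im=np.hstack([T['image'][90:300,100:380],S['image'][150:400,150:430][:210]])
cv2.imwrite('pics/g3.png',np.ascontiguousarray(cv2.resize(im,(800,300))[...,::-1]))
```

```text
[0.49168605 0.13339616 0.3047935 ] [ 7.19148374e-01  6.94856519e-01 -2.92410286e-05  1.81796143e-04] 0.999550681916802 [ 0.94833398 -0.25739296 -0.15316843]
T [ 141  210   34   43 1053] ((156.1051788330078, 230.33526611328125), (33.55140686035156, 45.19637680053711), 163.95838928222656) [0.4664419  0.30716447 0.045     ]
S [ 336  307   55   56 2386] ((362.709228515625, 334.4623107910156), (54.05706787109375, 56.68553924560547), 154.1087188720703) [0.46556461 0.32842544 0.033     ]
```

View pics/g3.png

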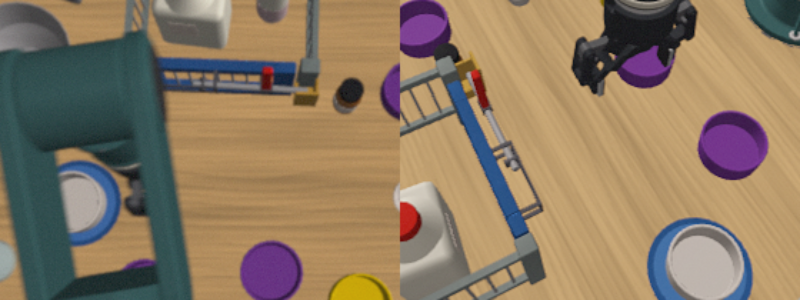

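The dish sits at (0.466, 0.328) against a spot centre of about (0.468, 0.3285), so it is well placed. Next is the handle.

carry_out(
  plan=[
    {"xyz": [-0.49,0.53,0],"twist": 0},
    {"xyz": [-0.49,0.53,0],"twist": 0},
    {"xyz": [-0.49,0.53,0],"twist": 0},
    {"xyz": [-0.49,0.53,0],"twist": 0},
    {"xyz": [-0.49,0.54,0],"twist": 0},
    {"xyz": [-0.49,0.54,0],"twist": 0},
    {"xyz": [0,0,0.5],"twist": 0},
    {"xyz": [0,0,0.3],"twist": 0},
  ],
)

```text
time: 8.5
position: [0.6468, -0.018, 0.2622]
tool_rot: [0.72, 0.694, -0.001, -0.001]
ft_force: [-0.5, 0.9, -1.7]
opening: 1.0
```

Run:
```python
from m import *
o=ctrl.get_obs();print(o['position'],o['tool_rot'],o['opening'],o['ft_force'])
T=ctrl.capture('top');S=ctrl.capture('scene')
im=np.hstack([cv2.resize(T['image'][80:200,220:340],(400,400)),cv2.resize(S['image'][130:250,140:260],(400,400))])
cv2.imwrite('pics/g4.png',np.ascontiguousarray(im[...,::-1]))
```

```text
[ 0.64676193 -0.01801714  0.26217596] [ 0.71965546  0.69432969 -0.0008223  -0.00127549] 0.9996061572837007 [-0.46387816  0.90464643 -1.69994399]
```

View pics/g4.png

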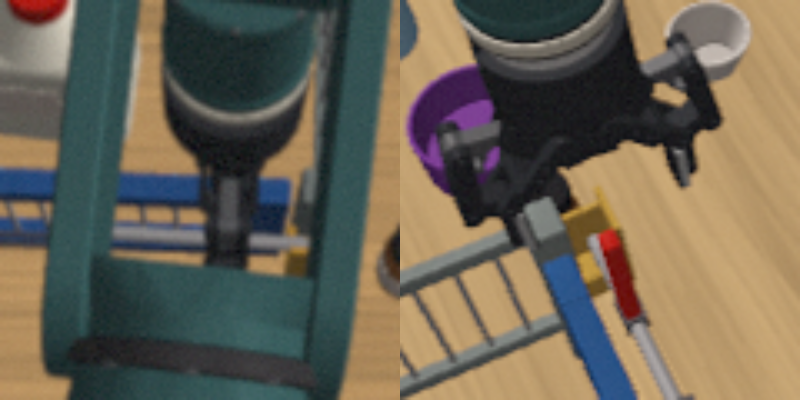

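The tool is above the handle, with the jaws on either side across the gate. I'll descend and close.

carry_out(
  plan=[
    {"xyz": [0,0,0.45],"twist": 0},
    {"xyz": [0,0,0.45],"twist": 0},
    {"xyz": [0,0,0.3],"twist": 0},
    {"xyz": [0,0,0.1],"twist": 0},
    {"xyz": [0,0,0],"twist": 0},
  ],
)

```text
time: 9.1
position: [0.6462, -0.0173, 0.1996]
tool_rot: [0.719, 0.695, -0.0, -0.0]
ft_force: [0.7, 0.4, 0.3]
opening: 0.999
```

carry_out(
  plan=[
    {"xyz": [0,0,0],"twist": 0},
    {"xyz": [0,0,0],"twist": 0},
    {"xyz": [0,0,0],"twist": 0},
    {"xyz": [0,0,0],"twist": 0},
    {"xyz": [0,0,0],"twist": 0},
    {"xyz": [0,0,0],"twist": 0},
    {"xyz": [0,0,0],"twist": 0},
    {"xyz": [0,0,0],"twist": 0},
  ],
  jaw=1,
  squeeze=30,
)

```text
time: 9.9
position: [0.647, -0.0179, 0.2002]
tool_rot: [0.719, 0.695, 0.0, 0.001]
ft_force: [2.3, -0.7, 1.1]
opening: 0.135
```

Run:
```python
from m import *
o=ctrl.get_obs();print(o['position'],o['tool_rot'],o['opening'],o['ft_force'],o['wrist_torque'])
T=ctrl.capture('top');S=ctrl.capture('scene')
im=np.hstack([cv2.resize(T['image'][80:200,220:340],(400,400)),cv2.resize(S['image'][130:250,140:260],(400,400))])
cv2.imwrite('pics/g5.png',np.ascontiguousarray(im[...,::-1]))
```

```text
[ 0.64695904 -0.01786991  0.20019029] [7.19414793e-01 6.94580367e-01 4.31610609e-04 5.32534525e-04] 0.13488053817283813 [ 2.25947524 -0.7401473   1.11893837] [ 0.04336383 -0.32343751 -0.13901699]
```

View pics/g5.png

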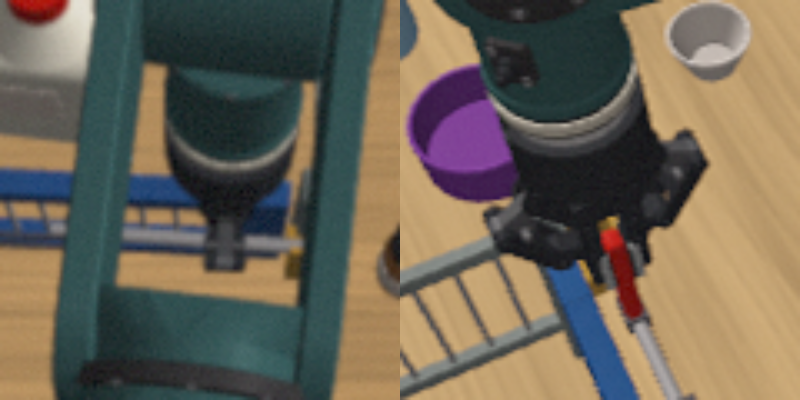

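The grip is good: 11.5 mm opening on the 12 mm bar. I'll lift first, following the arc that leans towards the hinge.

carry_out(
  plan=[
    {"xyz": [0.05,0,-0.07],"twist": 0},
    {"xyz": [0.06,0,-0.08],"twist": 0},
    {"xyz": [0.06,0,-0.08],"twist": 0},
    {"xyz": [0.06,0,-0.07],"twist": 0},
    {"xyz": [0,0,0],"twist": 0},
    {"xyz": [0,0,0],"twist": 0},
  ],
)

```text
time: 10.6
position: [0.647, -0.0058, 0.2149]
tool_rot: [0.719, 0.695, 0.0, -0.0]
ft_force: [2.5, -0.2, -3.8]
opening: 0.133
```

Run:
```python
from m import *
o=ctrl.get_obs();print(o['position'],o['opening'],o['ft_force'],o['wrist_torque'])
T=ctrl.capture('top');S=ctrl.capture('scene')
im=np.hstack([cv2.resize(T['image'][80:200,220:340],(400,400)),cv2.resize(S['image'][130:250,140:260],(400,400))])
cv2.imwrite('pics/g6.png',np.ascontiguousarray(im[...,::-1]))
```

```text
[ 0.64704611 -0.00575775  0.21486166] 0.13305862689168563 [ 2.51562942 -0.2142875  -3.83977063] [-0.1800817  -0.47565784 -0.14621681]
```

View pics/g6.png

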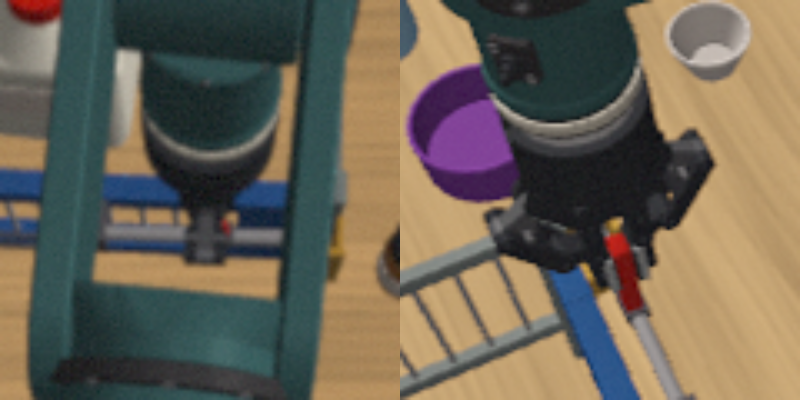

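The handle has leaned with the pads. The vertical load changed by about 5 N, which fits the bar's weight plus pad torsion, with no sign of slip. Now I'll draw the bolt back.

carry_out(
  plan=[
    {"xyz": [0.1,0,0],"twist": 0},
    {"xyz": [0.12,0,0],"twist": 0},
    {"xyz": [0.12,0,0],"twist": 0},
    {"xyz": [0.12,0,0],"twist": 0},
  ],
)

```text
time: 11.1
position: [0.6479, 0.0171, 0.215]
tool_rot: [0.719, 0.695, 0.0, 0.0]
ft_force: [2.7, -1.3, -2.2]
opening: 0.137
```

carry_out(
  plan=[
    {"xyz": [0.12,0,0],"twist": 0},
    {"xyz": [0.12,0,0],"twist": 0},
    {"xyz": [0.06,0,0],"twist": 0},
    {"xyz": [0,0,0],"twist": 0},
    {"xyz": [0,0,0],"twist": 0},
  ],
)

```text
time: 11.6
position: [0.6484, 0.0325, 0.2146]
tool_rot: [0.719, 0.695, 0.001, -0.0]
ft_force: [3.6, 1.8, -2.5]
opening: 0.134
```

Run:
```python
from m import *
o=ctrl.get_obs();print(o['position'],o['opening'],o['ft_force'],o['wrist_torque'])
T=ctrl.capture('top');S=ctrl.capture('scene')
im=np.hstack([cv2.resize(T['image'][80:200,220:340],(400,400)),cv2.resize(S['image'][130:250,140:260],(400,400))])
cv2.imwrite('pics/g7.png',np.ascontiguousarray(im[...,::-1]))
```

```text
[0.64842098 0.03253064 0.21463975] 0.13449198349104635 [ 3.62006133  1.83888153 -2.50577781] [ 0.06629136 -0.65791924 -0.21799088]
```

View pics/g7.png

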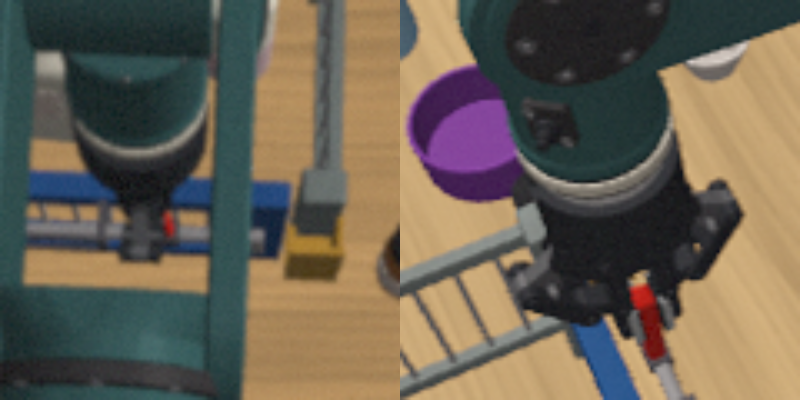

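The nose is clear of the keeper, drawn about 38 mm. I'll swing the gate about its hinge in 8 × 2.5° steps.

carry_out(
  plan=[
    {"xyz": [0.028,-0.141,0],"twist": 2.5},
    {"xyz": [0.028,-0.141,0],"twist": 2.5},
    {"xyz": [0.028,-0.141,0],"twist": 2.5},
    {"xyz": [0.028,-0.141,0],"twist": 2.5},
  ],
)

```text
time: 12.1
position: [0.6208, 0.04, 0.2148]
tool_rot: [0.778, 0.629, 0.0, 0.0]
ft_force: [4.6, 0.7, -3.8]
opening: 0.132
```

carry_out(
  plan=[
    {"xyz": [0.028,-0.141,0],"twist": 2.5},
    {"xyz": [0.028,-0.141,0],"twist": 2.5},
    {"xyz": [0.028,-0.141,0],"twist": 2.5},
    {"xyz": [0.028,-0.141,0],"twist": 2.5},
    {"xyz": [0,0,0],"twist": 0},
    {"xyz": [0,0,0],"twist": 0},
    {"xyz": [0,0,0],"twist": 0},
  ],
)

```text
time: 12.8
position: [0.5954, 0.0526, 0.2149]
tool_rot: [0.829, 0.559, -0.0, 0.0]
ft_force: [2.8, -2.0, -1.8]
opening: 0.133
```

Run:
```python
from m import *
o=ctrl.get_obs();print(o['time'],o['position'],o['tool_rot'],o['opening'],o['ft_force'],o['wrist_torque'],abs(o['qd']).max())
T=ctrl.capture('top');S=ctrl.capture('scene')
im=np.hstack([cv2.resize(T['image'][100:280,100:370],(400,267)),cv2.resize(S['image'][130:400,130:430],(400,360))[:267]])
cv2.imwrite('pics/g8.png',np.ascontiguousarray(cv2.resize(im,(800,267))[...,::-1]))
m,s,ce=mask(S,'blue',(150,190,275,320));print(s,cv2.boxPoints(cv2.minAreaRect(np.argwhere(m)[:,::-1].astype(np.int32))))
x,y=proj(S,[.468,.328,.045])[0].round().astype(int)
m,s,ce=mask(S,'white',(x-35,y-35,x+35,y+35));e,_=ell(m);print('dish',onz(S,e[0],.033))
```

```text
12.8 [0.59539921 0.05259023 0.21488142] [ 8.28946856e-01  5.59327277e-01 -1.64865495e-04  2.83471520e-04] 0.1330031772829926 [ 2.7708805  -2.01580714 -1.84656329] [-0.34470542 -0.53584869 -0.02392791] 0.0053393313275542165
[ 225  217   19   99 1074] [[223.11725 217.4069 ]
 [235.44827 216.37932]
 [243.59311 314.11725]
 [231.26208 315.14484]]
dish [0.46557312 0.32845289 0.033     ]
```

View pics/g8.png

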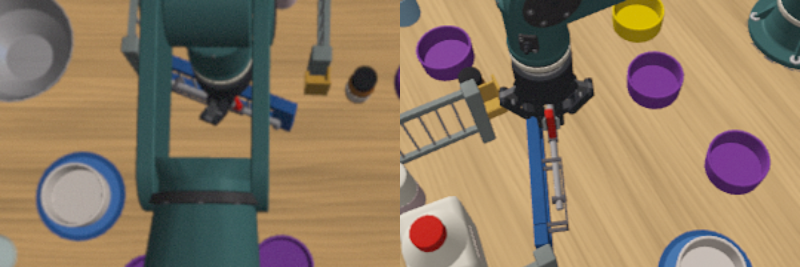

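The view shows the gate ajar with the handle still pinched, the dish inside the spot, and the jar untouched. I'll check the angle and hand in.

Run:
```python
from m import *
S=ctrl.capture('scene');a=onz(S,(223.1,217.4),.15);b=onz(S,(231.3,315.1),.15);d=b-a
ang=np.degrees(np.arctan2(d[0],d[1]))-2;print('gate deg',ang)
if 16<ang<24: print(ctrl.close_job())
```

```text
gate deg 19.01741284353853
the job is handed in; nothing more can be done
None
```

The job is done and handed in at about 13 s of robot time, with the red handle still pinched and the gate held ajar.

- **Dish:** I pinched it by the wall and slid it along the table onto the blue spot without lifting it. It was last seen at about (0.466, 0.328), 2–3 mm from the spot centre, well inside the 25 mm allowed.
- **Bolt:** I lifted the handle about 15 mm along its arc, then drew it back about 38 mm. The pictures showed the nose clear of the keeper.
- **Gate:** I swung it open by the handle. The last picture gives about 19°, against 20° commanded.
- **Last state:** The grip was on the handle (about 11 mm opening), the arm was still, and the wrist forces I read stayed under 10 N throughout.
- **Left alone:** I never approached the crucible or the brown jar. The jar looked unmoved in the last picture. I did not measure either one again at the end.
- **Disagreements:**
    - The top camera's dish reading after the slide was about 20 mm off in y because the arm hid part of the dish. I relied on the scene camera instead, which matched the tool position.
    - The two cameras differed by 2–5 mm on the spot and dish.
    - The handle top measured 0.214 m, against the 0.220 m stated.

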